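# Cover the inkstone and ease it off its stand

## Task

Cover the inkstone and ease it up for the painter to carry off: set the slate lid gently onto the round inkstone so that it sits seated and level, and let go of it. Then pick up the bamboo wedge and, keeping it flat along the wooden stand, push its thin end in over the stand's front ledge, through the gap in the rim and under the stone until the stone's front edge just lifts off the stand, about 4 mm. Finish still holding the wedge in that place, touching neither stone nor lid, so that the painter can get his fingers under, and leave the other things on the table where they are.

Things in the scene. Friction and masses are not known exactly. Their poses are not given: they have to be found in the camera images.
- stand: Round dark-wood inkstone stand, fixed, 168 mm across; origin at the centre of its underside, on the table. Flat floor 14 mm above the table; on it a rim 10 mm high, inner radius 68, outer 78 mm, with a 68 mm gap on the stand's -x side (within 0.4 rad of facing the robot). There a ledge 64 mm wide, level with the floor, runs out to 100 mm from the centre: the wedge slides in on it, along the stand's +x.
- stone_rim (a point): Centre of the top rim of the inkstone, z up: a loose round slate, 130 mm across, 28 high, 0.75 kg, in the stand with 3 mm play (a push slides it back to the rear rim). In its top a round hollow, radius 51 mm, 12.5 deep. Flat underside of radius 51 mm; from there a bevel rises 4.5 mm out to radius 65 mm all round, so a thin edge can enter below.
- stone_front (a point): Point on the front edge of the flat underside of the inkstone, 51 mm from its axis, on the side of the stand's gap (within about 10 degrees). It is 14 mm above the table (at the stand's floor) while the stone stands flat; its rise is the lift asked for. As the front lifts, the stone pivots on its rear edge.
- lid_knob (a point): Centre of the knob of the loose slate lid, 0.26 kg: the point to grip, 14 mm above the lid's top face. Upright round knob, 28 mm across, 28 high, amid a disc 126 mm across, 8 thick; below it a round boss, 96 mm across, 5 high, drops into the stone's hollow (3 mm play). Starts boss down on the table, knob centre 27 mm up; seated, it is 22 mm above stone_rim.
- lid_seat (a point): Centre of the lid's seating face (underside of the disc), 22 mm below lid_knob; it meets stone_rim when the lid is seated. z up through the knob.
- wedge_mid (a point): Centre of the loose bamboo wedge, 7.5 mm above its flat underside: 110 mm long, 28 wide with parallel sides, 40 g. Its +x points to the thin end, z up. Straight taper from 2 mm thick at the thin end (55 mm ahead of this point) to 28 mm at the thick end (55 mm behind), 0.24 mm per mm; 21 mm thick 27 mm behind this point. Starts flat on the table.
- wedge_tip (a point): Middle of the thin end of the wedge, at its underside; same axes as wedge_mid.
- washer: Bystander: blue and white brush-washing bowl, 130 mm across, 46 mm high; origin at the centre of its underside, as for all bystanders.
- dish: Bystander: flat white porcelain dish, 110 mm across, 18 mm high.
- ink_bottle: Bystander: square black ink bottle with white pump top, 46 mm wide, 136 mm high.
- paste_pot: Bystander: closed round porcelain pot, 70 mm across, 34 mm high.
- seal: Bystander: upright seal stone, 25 mm square, 53 mm high.
- paperweight: Bystander: long wooden paperweight bar, 30 x 200 x 14 mm (its length along its y).
- colour_box: Bystander: small cardboard box, 55 x 85 x 22 mm.
- water_cup: Bystander: small white cup, 60 mm across, 45 mm high.

How it is judged:
By the outcome, as a careful person would: the job done as asked, in the order asked, and still so for the second after the job is handed in, while the arm keeps its last pose, push and grip.
It also fails if it takes over 72 s, if anything falls off the work surface, if the arm or the gripper's body presses on something with over 40 N, if the wrist force passes 120 N, or if a joint passes its speed limit or range.

## Robot

A 6-joint arm with a two-finger parallel gripper is mounted at the origin on the work surface. World frame = base frame: x ahead of the robot, y to its left, z up, the work surface at z = 0. Lengths are in m, angles in rad, forces in N, time in s.
With the tool pointing down it reaches from about 0.35 to 1 m from the base axis. Payload 7.1 kg.
Tool frame: the origin (TCP) lies on the centre line of the jaws, within the pads' length; the fingertips stand 11 mm ahead of it and the grasp point (between the pads) lies 8 mm behind it (arm.finger_overhang is the distance from the TCP to the fingertips, in m); z points along the fingers, y is the line along which they close (so a half turn about z gives the same grasp; the last joint's range is limited). The gripper opens to 85 mm and grips with 20 to 120 N. Pads are 22 mm wide; open, the fingers measure 114 mm over their backs; the gripper's body (76 mm by 85 mm) begins 54 mm behind the grasp point. The pads swing forward as they close: fully open they stand 13 mm farther back than shut.
Start: joints at [1.183, 0.423, 1.63, -0, 1.089, -0.019], TCP at [0.225, 0.583, 0.242] pointing down, gripper open.
Joint ranges: [-3, 3], [-0.9, 2.11], [0.09, 2.58], [-1.31, 4.45], [0.11, 2.69], [-2.54, 2.54]. Speed limits (rad/s): [2.39, 2.39, 3.01, 3.14, 3.14, 3.14].

## Interface

Orientations are given as [roll, pitch, yaw] about the fixed x, y, z axes, in that order (R = Rz(yaw) Ry(pitch) Rx(roll)).
In Python, from cell import arm, hand, kin, cams, job_done, models gives the robot as it stands. Calls block until the motion is done:
- arm.move_ptp(position, orientation): joint-space move of the TCP to a pose.
- arm.move_linear(position, rotation=None, rate=0.15): straight line of the TCP; rotation=None keeps the orientation; rate is the mean speed in m/s.
- arm.move_joints(angles): joint-space move.
- hand.open_gripper() and hand.gripper_close(newtons=None): open the fingers fully, or close them until they stop; newtons is the grip in N (None keeps the last).
- arm.pause(seconds).
- kin.solve_ik(position, orientation): joint angles nearest the present ones, or None.
- arm.observe(): the state.
- cams.get_image(name): name is "scene" or "top" or "wrist"; returns a dict with "img" (420x560x3 uint8, red, green, blue), "K" (3x3 intrinsics, pixels), "view" (4x4, takes a point from world to camera coordinates). Camera axes: x right, y down, z forward; pixel columns grow to the right and rows downward; lengths in m; the calibration is good to about 2 mm. A picture is of the moment at which its call begins. There is no depth.
A pose or a line that the arm cannot do raises arm.PlanningError and nothing moves.
- job_done(): hands the job in; it is judged then, once.
Trained networks look in the newest picture that a camera, given by its name, has taken for a name from the list of things; names that differ only in an ending like _2 or _b are one class to them, and where a whole thing is asked for, a point or a joint stands for the part that bears it (a point fixed in the world has none). Each returns a list of dicts, best first, with "confidence" (0 to 1); they miss things now and then, are a little off and sometimes report something else, mostly with a low value. They report only what shows in the picture. A call takes as long as a camera call.
- models.recognise(camera, thing): "at" ([x, y, z] in m, in world coordinates, good to about 4 mm: the middle of the surface that is visible of it).
- models.mark_of(camera, thing): "at" ([x, y, z] in m, in world coordinates, good to about 4 mm: a listed point, or the origin of a listed thing).
The state is a dict: "clock": time; "q": joint angles; "dq": joint speeds; "tau": joint torques, N m; "tcp_pos": TCP position; "tool_rot": TCP orientation; "ft_force": force on the tool from outside, world axes, zero at the start; "moment": the same for the moment, N m; "grip_width": finger opening in m; "finger_force": force on a finger pad.
Only numpy, scipy, OpenCV 4.12 (cv2) and the standard library are available. Lean on these libraries where they do the work, as an engineer would, in place of code of your own. Each camera call takes 0.05 s, during which the arm holds its last target. There are 200 camera calls.

## Working session

There is one attempt and no reset: what is moved stays moved. The work goes in short steps, each a Python script; the robot and the scene stay as the last script left them, time stands still between calls to the robot, and variables do not carry over. Pictures are saved under pics/ and viewed, at most 11 in all, crops included, and the job is handed in when it is done.

```bash
mkdir -p pics; ls
python3 - <<'E'
from cell import arm, hand, kin, cams, job_done, models
import cv2, numpy as np
print(arm.observe()["clock"], arm.finger_overhang)
for c in ["top","scene"]:
    im=cams.get_image(c); cv2.imwrite(f"pics/{c}0.png",im["img"][:,:,::-1])
    v=np.array(im["view"]); print(c,"cam at",np.round(-v[:3,:3].T@v[:3,3],3))
    for t in ["stand","stone_rim","stone_front","lid_knob","lid_seat","wedge_mid","wedge_tip","washer","dish","ink_bottle","paste_pot","seal","paperweight","colour_box","water_cup"]:
        print(t,[(np.round(d["at"],3).tolist(),round(d["confidence"],2)) for d in models.mark_of(c,t)[:2]])
print(arm.observe()["clock"])
E
```

```text
pics
0.0 0.011
top cam at [ 0.39  -0.008  1.134]
stand []
stone_rim [([0.639, -0.073, 0.04], 0.79)]
stone_front [([0.588, -0.071, 0.016], 0.67)]
lid_knob [([0.47, -0.307, 0.023], 0.78)]
lid_seat [([0.47, -0.309, 0.006], 0.78), ([0.33, -0.258, -0.0], 0.59)]
wedge_mid [([0.466, 0.306, 0.009], 0.78)]
wedge_tip [([0.517, 0.334, -0.002], 0.73)]
washer [([0.717, 0.304, 0.005], 0.98)]
dish [([0.718, -0.308, 0.005], 0.76)]
ink_bottle [([0.625, -0.417, 0.002], 0.77)]
paste_pot [([0.798, -0.075, 0.001], 0.75)]
seal [([0.623, 0.401, -0.0], 0.65)]
paperweight []
colour_box [([0.494, -0.438, -0.0], 0.84), ([0.718, 0.303, 0.004], 0.32)]
water_cup [([0.332, -0.259, 0.001], 0.88), ([0.588, -0.07, 0.013], 0.67)]
scene cam at [ 1.227 -0.205  0.807]
stand []
stone_rim [([0.635, -0.07, 0.04], 0.8), ([0.587, -0.072, 0.017], 0.18)]
stone_front [([0.59, -0.072, 0.017], 0.63)]
lid_knob [([0.476, -0.308, 0.027], 0.8)]
lid_seat [([0.471, -0.309, 0.007], 0.82)]
wedge_mid [([0.472, 0.309, 0.008], 0.65), ([0.519, 0.334, 0.006], 0.21)]
wedge_tip [([0.518, 0.33, 0.006], 0.96)]
washer [([0.718, 0.304, 0.003], 0.91), ([0.714, -0.308, -0.0], 0.25)]
dish [([0.712, -0.305, -0.003], 0.73)]
ink_bottle [([0.631, -0.417, -0.004], 0.75)]
paste_pot [([0.794, -0.072, 0.003], 0.81)]
seal [([0.627, 0.403, -0.002], 0.66)]
paperweight [([0.447, 0.415, 0.001], 0.59)]
colour_box [([0.492, -0.438, -0.001], 0.6)]
water_cup [([0.331, -0.257, 0.004], 0.61)]
1.6
```

View pics/top0.png

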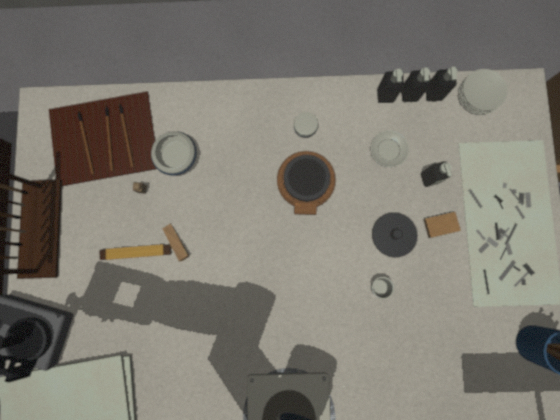

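View pics/scene0.png

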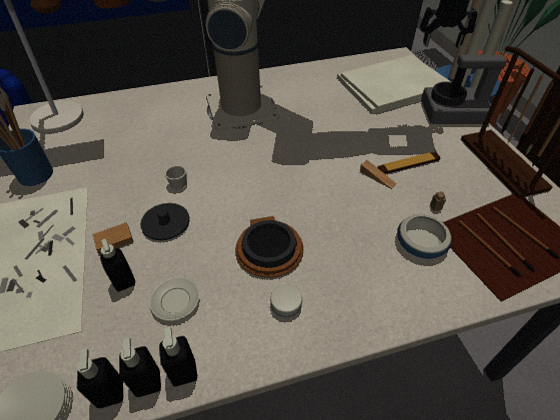

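The top view shows the stand at (307,178) with its ledge toward the robot at (305,209). The lid is at (396,234). The wedge at (176,243) has the paperweight's end right beside its thick half, and the scene view agrees with this. Next I'll fly over wedge, stone and lid with the wrist camera.

```bash
cat > h.py <<'E'
from cell import arm, hand, kin, cams, job_done, models
import cv2, numpy as np
from math import pi
def snap(c,name=None):
    im=cams.get_image(c)
    if name:
        cv2.imwrite(f"pics/{name}.png",im["img"][:,:,::-1]); np.savez(f"pics/{name}.npz",img=im["img"],K=im["K"],view=im["view"])
    return im
def ray(im,uv,z):
    "pixels -> world points on plane z"
    K=np.array(im["K"]);V=np.array(im["view"]);uv=np.atleast_2d(uv).astype(float)
    d=(np.linalg.inv(K)@np.c_[uv,np.ones(len(uv))].T).T@V[:3,:3]; c=-V[:3,:3].T@V[:3,3]
    return (c+d*((z-c[2])/d[:,2])[:,None])[:,:2]
def proj(im,P):
    V=np.array(im["view"]);p=(np.atleast_2d(P)@V[:3,:3].T+V[:3,3])@np.array(im["K"]).T
    return p[:,:2]/p[:,2:]
def st():
    o=arm.observe(); print("t %.2f tcp"%o["clock"],np.round(o["tcp_pos"],4),"rot",np.round(o["tool_rot"],3),"F",np.round(o["ft_force"],1),"M",np.round(o["moment"],2),"w %.4f ff %.1f"%(o["grip_width"],np.max(o["finger_force"]))); return o
E
python3 - <<'E'
from h import *
st()
def m(c,*ts):
    for t in ts: print(t,[(np.round(d["at"],3).tolist(),round(d["confidence"],2)) for d in models.mark_of(c,t)[:2]])
for n,p,ts in [("w1",[0.44,0.31,0.22],["wedge_mid","wedge_tip","paperweight"]),("s1",[0.58,-0.07,0.27],["stone_rim","stone_front","stand"]),("l1",[0.44,-0.307,0.24],["lid_knob","lid_seat"])]:
    try: arm.move_ptp(p,[pi,0,0])
    except arm.PlanningError as e: print(e); continue
    st(); im=snap("wrist",n); v=im["view"]; print("cam",-np.array(v)[:3,:3].T@np.array(v)[:3,3]); m("wrist",*ts)
ims=[cv2.resize(cv2.imread(f"pics/{n}.png"),(400,300)) for n in ["w1","s1","l1"]]
cv2.imwrite("pics/c1.png",np.vstack([np.hstack(ims[:2]),np.hstack([ims[2],ims[2]*0])]))
E
```

```text
t 1.60 tcp [0.2253 0.583  0.2423] rot [-3.142 -0.     2.773] F [1.1 1.  0.7] M [0.02 0.   0.05] w 0.0854 ff 0.0
t 3.48 tcp [0.4399 0.3103 0.2201] rot [-3.141e+00 -0.000e+00  1.000e-03] F [ 2.  -0.9 -0.1] M [-0.04 -0.02  0.03] w 0.0854 ff 0.0
cam [0.51455001 0.31079732 0.35225897]
wedge_mid [([0.468, 0.304, 0.007], 0.93)]
wedge_tip [([0.518, 0.331, -0.005], 0.62)]
paperweight [([0.446, 0.415, -0.002], 0.73)]
t 5.19 tcp [ 0.5799 -0.069   0.2698] rot [-3.141e+00  0.000e+00  1.000e-03] F [1.  0.1 0.3] M [-0.08 -0.03 -0.01] w 0.0852 ff 0.0
cam [ 0.65451715 -0.06858531  0.40192487]
stone_rim [([0.636, -0.068, 0.043], 0.55)]
stone_front [([0.585, -0.072, 0.015], 0.78)]
stand []
t 6.47 tcp [ 0.4407 -0.3066  0.2402] rot [ 3.142e+00 -1.000e-03  0.000e+00] F [ 0.1  0.3 -0.2] M [-0.04 -0.01 -0.01] w 0.0852 ff 0.0
cam [ 0.51523374 -0.30611339  0.37243435]
lid_knob [([0.47, -0.306, 0.027], 0.93), ([0.498, -0.442, 0.0], 0.2)]
lid_seat [([0.474, -0.312, 0.004], 0.95)]
```

View pics/c1.png

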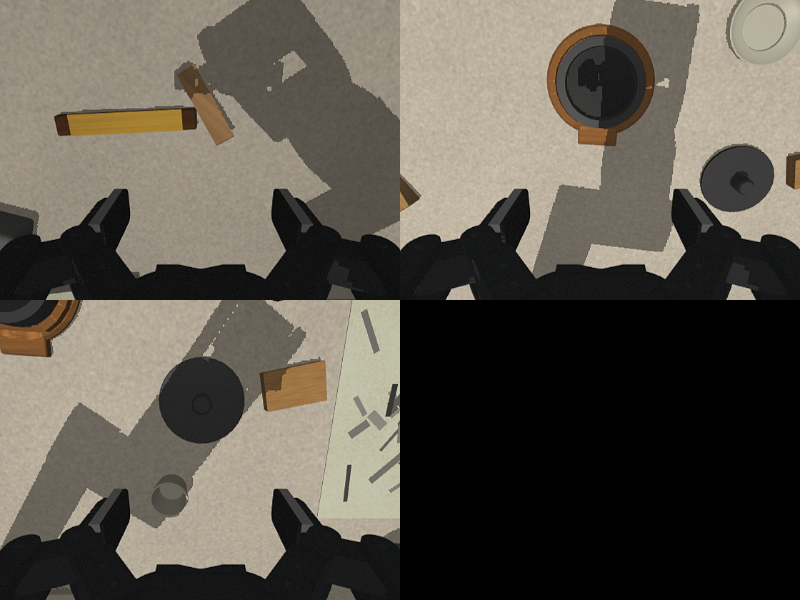

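The wrist crops (half of an 800x600 sheet) show the wedge at (204,104) with the paperweight end about 1 cm off its side. The stand is at (600,80) with its ledge at (597,136), and the lid disc is at (201,400) with its knob at (201,403). Next come sub-pixel fits from these same pictures.

```bash
cat > fit.py <<'E'
from h import *
from scipy.optimize import least_squares
def circ(P):
    f=lambda p:np.hypot(P[:,0]-p[0],P[:,1]-p[1])-p[2]
    r=least_squares(f,[*P.mean(0),.06],loss="soft_l1",f_scale=.001); return r.x,np.std(f(r.x))
def big(mask,uv):
    n,lab,s,c=cv2.connectedComponentsWithStats(mask.astype(np.uint8)); 
    i=min(range(1,n),key=lambda k:1e9 if s[k,4]<150 else np.hypot(*(c[k]-uv)))
    cs,_=cv2.findContours((lab==i).astype(np.uint8),cv2.RETR_EXTERNAL,cv2.CHAIN_APPROX_NONE)
    return max(cs,key=cv2.contourArea)[:,0,:]
def load(n): return dict(np.load(f"pics/{n}.npz"))
E
python3 - <<'E'
from fit import *
S=load("s1"); hsv=cv2.cvtColor(S["img"],cv2.COLOR_RGB2HSV)
uv=proj(S,[.637,-.07,.014])[0]
wood=(hsv[...,1]>115)&(hsv[...,0]<20)&(hsv[...,2]>30)
c=big(wood,uv); P=ray(S,c,.014)
a=np.arctan2(P[:,1]+.07,P[:,0]-.637)
body=P[np.abs(np.abs(a)-pi)>.6]; x,s=circ(body); print("stand",x,s)
ff=P-x[:2]; F=P[(ff[:,0]<-.09)]; print("ledge pts",len(F),"x",np.round(np.percentile(ff[:,0],[0,1,5]),4)); 
fr=F[np.abs(F[:,1]-F[:,1].mean())<.026]; fr=fr[fr[:,0]<np.median(fr[:,0])+.003]
k=np.polyfit(fr[:,1],fr[:,0],1); print("front edge slope dx/dy",k[0],"-> yaw",-np.arctan(k[0]),"edge ctr",F.mean(0)-x[:2], "side y",F[:,1].min()-x[1],F[:,1].max()-x[1])
print("rect",cv2.minAreaRect((F*1e3).astype(np.float32)))
# stone: dark region inside
dark=(hsv[...,2]<95)&(hsv[...,1]<80)
rr=[]
g=cv2.GaussianBlur(hsv[...,1].astype(np.float32),(3,3),0)
pts=[]
for t in np.linspace(0,2*pi,120,endpoint=False):
    R=np.arange(.058,.074,.0005); w=np.c_[x[0]+R*np.cos(t),x[1]+R*np.sin(t),np.full(len(R),.042)]
    q=proj(S,w).astype(np.float32); v=cv2.remap(g,q[:,0],q[:,1],cv2.INTER_LINEAR).ravel(); i=np.argmax(np.diff(v)); 
    if np.diff(v)[i]>3: pts.append(w[i,:2]+.00025)
pts=np.array(pts); print("stone top outline",circ(pts),len(pts))
L=load("l1"); hl=cv2.cvtColor(L["img"],cv2.COLOR_RGB2HSV)
uv=proj(L,[.471,-.307,.013])[0]
c=big(hl[...,2]<75,uv); print("lid",circ(ray(L,c,.013)),len(c))
gl=cv2.cvtColor(L["img"],cv2.COLOR_RGB2GRAY)
W=load("w1"); hw=cv2.cvtColor(W["img"],cv2.COLOR_RGB2HSV); uv=proj(W,[.468,.306,.01])[0]
print("wedge hsv",hw[int(uv[1]),int(uv[0])],"table",hw[300,200])
def crop(I,uv,w,h): u,v=uv.astype(int); return cv2.resize(I["img"][max(0,v-h):v+h,max(0,u-w):u+w,::-1],(400,300))
cv2.imwrite("pics/c2.png",np.hstack([crop(S,proj(S,[.62,-.07,.02])[0],100,75),crop(W,uv,80,60)]))
E
```

```text
stand [ 0.63540893 -0.0679964   0.08218256] 0.0003183311517215955
ledge pts 63 x [-0.0997 -0.0997 -0.0984]
front edge slope dx/dy 0.06760273045512423 -> yaw -0.06750002752441032 edge ctr [-0.09732127  0.0045504 ] side y -0.02536230146878543 0.03736840571777981
rect ((540.0271606445312, -61.993370056152344), (8.637389183044434, 62.72901153564453), 0.08175398409366608)
stone top outline (array([ 0.63529075, -0.06833934,  0.06367769]), np.float64(0.0003414214420830919)) 120
lid (array([ 0.47102511, -0.30700688,  0.061932  ]), np.float64(0.00036302339432123075)) 347
wedge hsv [ 16 127 139] table [ 22  38 155]
```

View pics/c2.png

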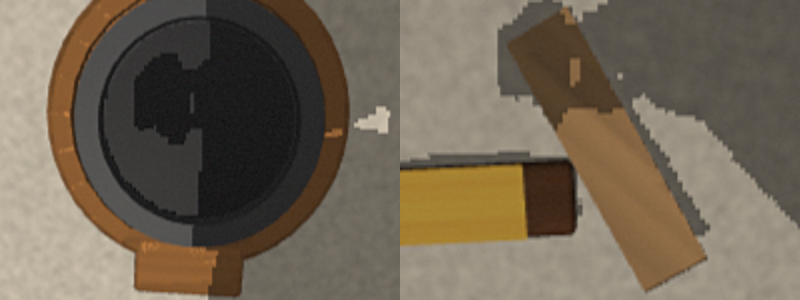

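The fits agree with the given sizes:

| Thing | Position (m) | Other |
|---|---|---|
| stand | (0.6354, -0.0680) | yaw about -0.065 |
| stone | (0.6353, -0.0683) | |
| lid | (0.4710, -0.3070) | |

In the crop, the paperweight end at (575,200) lies beside the wedge's middle. The wedge's thick end at (675,275) is clear of it. I'll do the lid now, centring it in the jaws with two squeezes at right angles.

Run:
```python
from h import *
x,y=.4710,-.3070
arm.move_ptp([x,y,.09],[pi,0,pi/2])
arm.move_linear([x,y,.027],rate=.12)
hand.gripper_close(20); st()
hand.open_gripper()
arm.move_ptp([x,y,.027],[pi,0,0])
hand.gripper_close(45); st()
arm.move_linear([x,y,.032],rate=.03); st()
arm.move_linear([x,y,.13],rate=.15)
arm.move_ptp([.6353,-.0683,.12],[pi,0,0])
arm.move_linear([.6353,-.0683,.072],rate=.08); st()
snap("scene","place1")
i=cv2.imread("pics/place1.png"); cv2.imwrite("pics/place1c.png",cv2.resize(i[120:320,150:410],(780,600)))
```

```text
t 9.23 tcp [ 0.4713 -0.3071  0.0275] rot [3.141 0.    1.571] F [ 0.2 -0.1  5.1] M [ 0.1   0.09 -0.03] w 0.0269 ff 20.5
t 11.81 tcp [ 0.4711 -0.3071  0.0272] rot [ 3.141 -0.     0.   ] F [-0.5  0.3  3.5] M [0.11 0.13 0.01] w 0.0258 ff 44.2
t 12.12 tcp [ 0.471 -0.307  0.032] rot [ 3.142 -0.     0.   ] F [-0.1  0.1 -2.5] M [-0.01  0.02  0.03] w 0.0261 ff 44.3
t 14.79 tcp [ 0.6355 -0.0682  0.0719] rot [3.142 0.    0.   ] F [ 0.   1.4 -2.1] M [-0.01 -0.07  0.04] w 0.0261 ff 44.4
```

View pics/place1c.png

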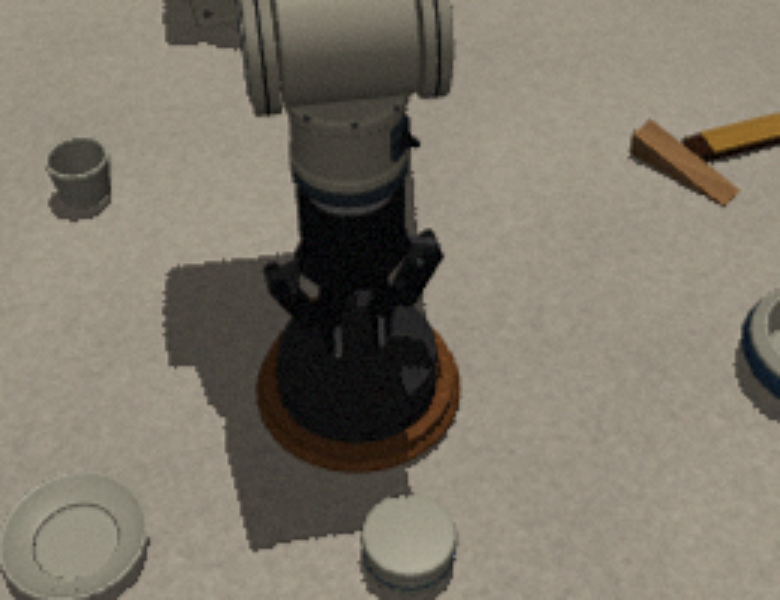

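The lid hangs level over the stone: its disc is at (357,370) in the crop, with the stand ring even around it. I'll lower it by feel.

Run:
```python
from h import *
x,y=.6353,-.0683
b=np.mean([arm.observe()["ft_force"] for _ in range(3)],axis=0); z=.072
while z>.0632:
    z-=.001 if z>.0665 else .0005
    arm.move_linear([x,y,z],rate=.02)
    f=np.array(arm.observe()["ft_force"])-b
    if f[2]>1.6: break
print("z",z,"dF",f); st()
```

```text
z 0.06399999999999999 dF [-1.05241208  1.2752355   3.75940934]
t 17.34 tcp [ 0.6354 -0.0683  0.0642] rot [ 3.142 -0.     0.   ] F [-0.8  0.5  1.1] M [0.08 0.11 0.  ] w 0.0263 ff 44.7
```

Contact came exactly at the seated height (0.064). I'll release, look back, then move over to the wedge for a closer look.

Run:
```python
from fit import *
hand.open_gripper()
arm.move_linear([.6354,-.0683,.15],rate=.15)
arm.move_ptp([.56,-.068,.25],[pi,0,0])
S=snap("wrist","s2"); sc=snap("scene","sc2"); st()
for t in ["lid_knob","lid_seat","stone_front"]: print(t,[(np.round(d["at"],3).tolist(),round(d["confidence"],2)) for d in models.mark_of("wrist",t)[:2]])
arm.move_ptp([.385,.30,.16],[pi,0,0]); W=snap("wrist","w2"); st()
for t in ["wedge_mid","wedge_tip","paperweight"]: print(t,[(np.round(d["at"],3).tolist(),round(d["confidence"],2)) for d in models.mark_of("wrist",t)[:2]])
u,v=proj(S,[.62,-.07,.03])[0].astype(int)
a=cv2.resize(S["img"][max(0,v-105):v+105,max(0,u-140):u+140,::-1],(400,300))
b=cv2.resize(sc["img"][190:290,200:330,::-1],(400,300)); c=cv2.resize(W["img"][:,:,::-1],(400,300))
cv2.imwrite("pics/c3.png",np.vstack([np.hstack([a,b]),np.hstack([c,c*0])]))
```

```text
t 19.34 tcp [ 0.56   -0.0679  0.2482] rot [-3.141e+00  2.000e-03  0.000e+00] F [ 0.3 -0.2  0.4] M [-0.   -0.   -0.04] w 0.0851 ff 0.0
lid_knob [([0.637, -0.068, 0.063], 0.88)]
lid_seat [([0.639, -0.069, 0.044], 0.89)]
stone_front []
t 21.08 tcp [0.3859 0.2996 0.1603] rot [-3.141e+00 -1.000e-03 -1.000e-03] F [-0.1  0.6 -0.2] M [-0.02 -0.03  0.02] w 0.0854 ff 0.0
wedge_mid [([0.467, 0.304, 0.005], 0.84)]
wedge_tip [([0.518, 0.332, -0.002], 0.63)]
paperweight [([0.444, 0.414, -0.003], 0.77)]
```

View pics/c3.png

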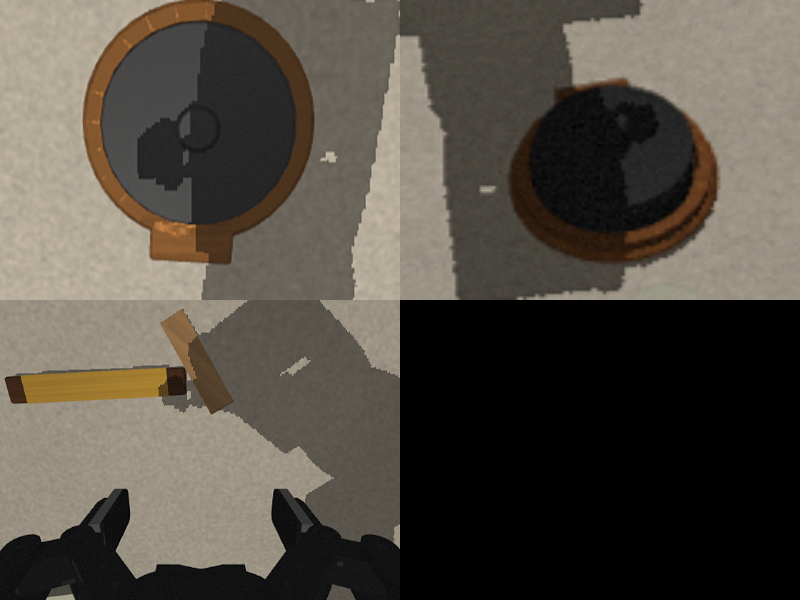

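The lid sits seated, level and concentric: its knob is at (197,129), centred in the disc, and the networks put the seat at z = 0.044. The wedge is at (197,362), clear to both ends, and the paperweight end at (187,382) nearly touches its side. I'll fit the wedge's outline to this picture.

Run:
```python
from fit import *
from scipy.optimize import minimize
W=load("w2"); h=cv2.cvtColor(W["img"],cv2.COLOR_RGB2HSV)
mask=((h[...,1]>85)&(h[...,2]>25)).astype(np.float32)
ign=np.zeros_like(mask); ign[85:145,:264]=1; ign[200:]=1; ign[:,:200]=1; ign[:,360:]=1
C=np.array([[sx*.055,sy*.014,z] for sx,zs in ((1,(0,.002)),(-1,(0,.028))) for sy in (1,-1) for z in zs])
def hull(p):
    c,s=np.cos(p[2]),np.sin(p[2]); P=np.c_[p[0]+c*C[:,0]-s*C[:,1],p[1]+s*C[:,0]+c*C[:,1],C[:,2]]
    return cv2.convexHull(proj(W,P).astype(np.float32))
def cost(p):
    m=np.zeros((420,560),np.uint8); cv2.fillConvexPoly(m,np.round(hull(p)*64).astype(np.int32),1,cv2.LINE_8,6)
    m=cv2.GaussianBlur(m.astype(np.float32),(3,3),0)
    return (np.abs(m-cv2.GaussianBlur(mask,(3,3),0))*(1-ign)).sum()
best=min((minimize(cost,[.467+a,.304+b,.5+d],method="Nelder-Mead",options=dict(initial_simplex=np.array([.467+a,.304+b,.5+d])+np.array([[0,0,0],[.004,0,0],[0,.004,0],[0,0,.06]]))) for a in(-.002,.002) for b in(-.002,.002) for d in(-.04,.04)),key=lambda r:r.fun)
p=best.x; print(p,best.fun,"area",(mask*(1-ign)).sum())
# paperweight corners in wedge frame
g=((h[...,1]>85)&(h[...,2]>25)).astype(np.uint8); g[:85]=0;g[150:]=0
bx=np.argwhere(g[:, 225:262]>0); print("pw end rows",bx[:,0].min(),bx[:,0].max())
Q=ray(W,[[261,94],[261,136],[240,140]],.014)-p[:2]; c,s=np.cos(p[2]),np.sin(p[2])
print(np.round(Q@np.array([[c,-s],[s,c]]),4))
o=W["img"][:,:,::-1].copy(); cv2.polylines(o,[np.round(hull(p)).astype(np.int32)],True,(0,255,0),1); cv2.imwrite("pics/fitw.png",cv2.resize(o[0:180,180:420],(800,600)))
```

```text
[0.46889197 0.30475392 0.53215255] 123.0 area 5341.0
pw end rows 85 134
[[ 0.0012  0.012 ]
 [-0.0262  0.0288]
 [-0.0203  0.0451]]
```

View pics/fitw.png

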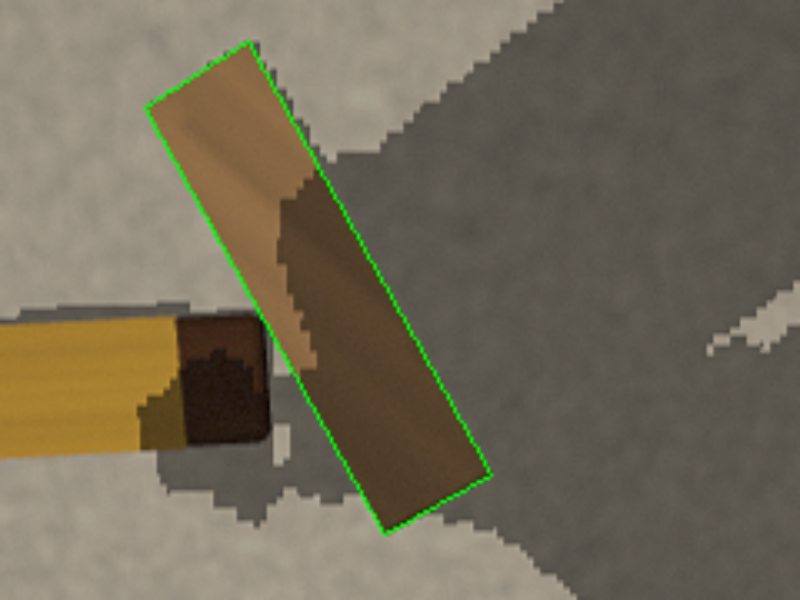

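The outline fits within a pixel. The paperweight lies wholly ahead of -27 mm in the wedge frame, so I'll grip 43 mm behind the wedge's middle.

Run:
```python
from fit import *
m=np.array([.4689,.3048]);yw=.532; g=m-.043*np.array([np.cos(yw),np.sin(yw)])
arm.move_ptp([*g,.07],[pi,0,yw])
arm.move_linear([*g,.018],rate=.1); st()
hand.gripper_close(60); st()
arm.move_linear([*g,.08],rate=.1); st()
c=np.array([.6354,-.0681]);ps=-.067;u=np.array([np.cos(ps),np.sin(ps)])
P=lambda r:c-u*(r+.098)
arm.move_ptp([*P(.125),.08],[pi,0,ps])
arm.move_linear([*P(.125),.036],rate=.1); st()
W=snap("wrist","w3"); T=snap("top","t3"); snap("scene","sc3")
for cam in("wrist","top","scene"):
  for t in ["wedge_mid","wedge_tip","paperweight"]: print(cam,t,[(np.round(d["at"],3).tolist(),round(d["confidence"],2)) for d in models.mark_of(cam,t)[:2]])
print("expected tip",c-u*.125,"mid",c-u*.18)
cv2.imwrite("pics/c4.png",np.hstack([cv2.resize(W["img"][:,:,::-1],(400,300)),cv2.resize(cv2.imread("pics/sc3.png")[140:290,200:400],(400,300))]))
```

```text
t 22.53 tcp [0.432  0.2833 0.0184] rot [-3.142e+00 -1.000e-03  5.320e-01] F [-0.4 -1.1  0.9] M [-0.03  0.01 -0.03] w 0.0852 ff 0.0
t 23.11 tcp [0.4321 0.283  0.0186] rot [ 3.142e+00 -1.000e-03  5.320e-01] F [-0.2 -0.3  6.6] M [-0.28  0.05 -0.05] w 0.0265 ff 59.3
t 23.88 tcp [0.4316 0.2829 0.0798] rot [3.142 0.    0.532] F [-1.   0.  -0.7] M [ 0.01 -0.01  0.  ] w 0.0270 ff 58.8
t 25.74 tcp [ 0.413  -0.0528  0.036 ] rot [-3.142  0.    -0.066] F [-0.3 -0.2 -0.8] M [ 0.08 -0.   -0.03] w 0.0270 ff 58.9
wrist wedge_mid [([0.456, -0.057, 0.023], 0.62)]
wrist wedge_tip [([0.51, -0.061, 0.017], 0.85)]
wrist paperweight []
top wedge_mid [([0.451, -0.057, 0.026], 0.65)]
top wedge_tip [([0.512, -0.059, 0.012], 0.52), ([0.454, -0.059, 0.027], 0.35)]
top paperweight [([0.446, 0.416, -0.001], 0.58)]
scene wedge_mid [([0.457, -0.052, 0.027], 0.55), ([0.719, 0.303, 0.005], 0.4)]
scene wedge_tip [([0.508, -0.061, 0.024], 0.77), ([0.631, -0.419, -0.001], 0.49)]
scene paperweight [([0.45, 0.417, 0.001], 0.63)]
expected tip [ 0.51068046 -0.05973126] mid [ 0.45580386 -0.05604902]
```

View pics/c4.png

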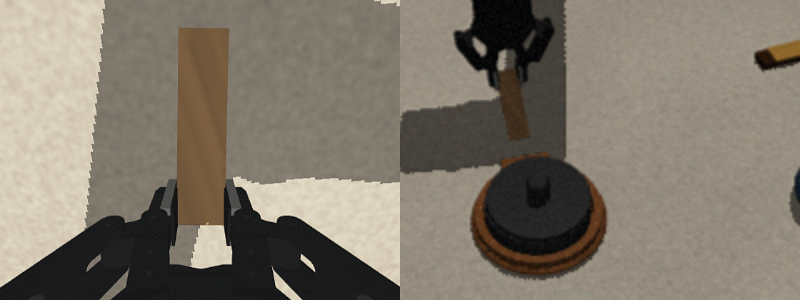

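The wedge is held straight in the jaws, its tip at (204,28) in the wrist crop, and the scene crop shows it lined up with the ledge. I'll move in over the ledge and set it down by feel.

```bash
cat >> h.py <<'E'
c=np.array([.6354,-.0681]);ps=-.067;u=np.array([np.cos(ps),np.sin(ps)])
P=lambda r:c-u*(r+.098)
def f(n=4): return np.mean([arm.observe()["ft_force"] for _ in range(n)],axis=0)
E
python3 - <<'E'
from h import *
arm.move_linear([*P(.072),.036],rate=.06); b=f(); print("base",b); np.save("base.npy",b)
W=snap("wrist","w4")
z=.0355
while z>.0305:
    z-=.0005; arm.move_linear([*P(.072),z],rate=.02); arm.pause(.05); d=f()-b
    if d[2]>1.5: break
print("z",z,d); st()
W5=snap("wrist","w5")
cv2.imwrite("pics/c5.png",cv2.resize(W5["img"][:300,80:480,::-1],(800,600)))
E
```

```text
base [0.2291407  0.32066432 0.13965614]
z 0.031999999999999994 [-1.12887096 -0.23934066  2.4062763 ]
t 29.52 tcp [ 0.4658 -0.0567  0.0321] rot [ 3.142 -0.    -0.067] F [-0.9  0.1  2.5] M [-0.05  0.03  0.  ] w 0.0268 ff 59.3
```

View pics/c5.png

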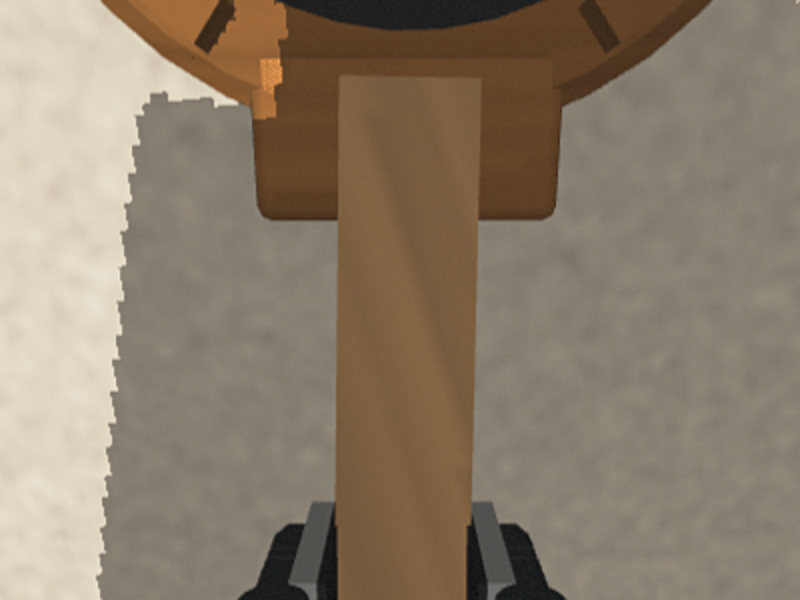

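The wedge rests on the ledge, centred (wedge midline near column 408, ledge midline near 407) and parallel to it. Its tip is at row 77 and the ledge edge at row 219. Contact height is as expected. I'll check the tip depth against the ledge edge, then push in while watching the force.

Run:
```python
from fit import *
W=load("w5"); print("tip r from ledge edge:",100-1e3*(ray(W,[[285,38.5]],.016)-ray(W,[[285,109.5]],.014))[0]@u, "world tip",ray(W,[[285,38.5]],.016),"edge r",(c-ray(W,[[285,109.5]],.014)[0])@u)
b=np.load("base.npy"); z=.0325
arm.move_linear([*P(.071),z],rate=.03); print(.071,np.round(f()-b,1))
for r in [.064,.060,.057,.055,.053,.051,.050,.049,.048,.047]:
    arm.move_linear([*P(r),z],rate=.03); o=arm.observe(); d=f(3)-b
    print(r,"u-act %.4f"%((c-np.array(o["tcp_pos"][:2]))@u-.098),"z %.4f"%o["tcp_pos"][2],np.round(d,1),np.round(o["moment"],2))
    if -d[:2]@u>7: break
st()
```

```text
tip r from ledge edge: 72.89566066076141 world tip [[ 0.56267447 -0.0644184 ]] edge r 0.09991318509525633
0.071 [ 0.3 -0.8 -0.2]
0.064 u-act 0.0634 z 0.0325 [-0.1 -0.3 -0.2] [-0.01 -0.13 -0.04]
0.06 u-act 0.0596 z 0.0325 [-0.1  0.  -0.4] [-0.08 -0.11  0.04]
0.057 u-act 0.0566 z 0.0325 [ 0.6 -0.1  0. ] [-0.1  -0.1   0.04]
0.055 u-act 0.0561 z 0.0324 [-4.6 -0.4  4.3] [ 0.01  0.5  -0.01]
0.053 u-act 0.0559 z 0.0323 [-9.5  0.  10.2] [-0.08  1.24 -0.07]
t 31.24 tcp [ 0.4819 -0.0577  0.0323] rot [-3.141  0.006 -0.067] F [-9.3  0.4 10.4] M [-0.08  1.24 -0.07] w 0.0268 ff 60.2
```

Contact came at tip r ≈ 56.5 mm, where the 2 mm tip should meet the bevel. The push flexes the arm nose-down (pitch 0.006), which presses the tip into the floor (Fz 10 N). I'll grip harder and push on while correcting pitch and height from the feedback.

```bash
cat >> h.py <<'E'
def tip(o):
    from scipy.spatial.transform import Rotation as R
    r=R.from_euler("xyz",o["tool_rot"]); t=np.array(o["tcp_pos"])+r.apply([.098,0,.0186])
    return (c-t[:2])@u, t[2]-.014, r.as_matrix()[2,0]   # tip radius, tip underside above floor, nose-up slope
def push(rc,zc,pc,rstop,step=.001,fmax=25,n=30):
    b=np.load("base.npy")
    for i in range(n):
        arm.move_linear([*P(rc),zc],[pi,pc,ps],rate=.02); o=arm.observe(); d=f(3)-b; r,h,s=tip(o)
        print("cmd %.4f z %.4f p %.4f | tip r %.4f h %.4f slope %.4f | push %.1f lat %.1f Fz %.1f"%(rc,zc,pc,r,h,s,-d[:2]@u,d[:2]@[-u[1],u[0]],d[2]))
        if r<rstop or -d[:2]@u>fmax: break
        pc+=.6*s; zc+=np.clip(.00008*(d[2]-2.5),-.0003,.0004)
        rc-=step
    np.save("cmd.npy",[rc,zc,pc]); return o
E
python3 - <<'E'
from h import *
hand.gripper_close(100)
arm.move_linear([*P(.057),.0327],[pi,0,ps],rate=.03); print(np.round(f()-np.load("base.npy"),1),np.round(tip(arm.observe()),4))
push(.055,.0328,-.003,.048,n=9,fmax=18)
st()
E
```

```text
[-0.8  0.1  0.5] [0.0569 0.0001 0.0001]
cmd 0.0550 z 0.0328 p -0.0030 | tip r 0.0556 h 0.0002 slope 0.0015 | push 5.2 lat -0.7 Fz 3.5
cmd 0.0540 z 0.0329 p -0.0021 | tip r 0.0557 h -0.0001 slope -0.0013 | push 6.9 lat -0.9 Fz 5.3
cmd 0.0530 z 0.0331 p -0.0029 | tip r 0.0554 h -0.0001 slope -0.0019 | push 8.9 lat -0.9 Fz 7.0
cmd 0.0520 z 0.0335 p -0.0040 | tip r 0.0541 h 0.0002 slope -0.0003 | push 6.7 lat -0.9 Fz 1.4
cmd 0.0510 z 0.0334 p -0.0042 | tip r 0.0536 h 0.0001 slope -0.0011 | push 8.5 lat -0.2 Fz 4.0
cmd 0.0500 z 0.0335 p -0.0049 | tip r 0.0525 h 0.0002 slope -0.0003 | push 7.9 lat -0.1 Fz 2.2
cmd 0.0490 z 0.0335 p -0.0050 | tip r 0.0524 h -0.0000 slope -0.0018 | push 9.9 lat 0.7 Fz 5.2
cmd 0.0480 z 0.0337 p -0.0061 | tip r 0.0515 h 0.0001 slope -0.0011 | push 10.1 lat 0.2 Fz 3.7
cmd 0.0470 z 0.0338 p -0.0067 | tip r 0.0509 h 0.0001 slope -0.0012 | push 11.7 lat -0.1 Fz 3.8
t 33.99 tcp [ 0.4869 -0.0578  0.0328] rot [-3.141e+00  1.000e-03 -6.700e-02] F [-11.5   1.    4. ] M [0.08 1.69 0.  ] w 0.0255 ff 100.6
```

Run:
```python
from h import *
snap("wrist","p0")
rc,zc,pc=np.load("cmd.npy")
push(rc,zc,pc,.0425,n=16,fmax=25)
st(); W=snap("wrist","p1"); S=snap("scene","scp1")
a=cv2.resize(cv2.imread("pics/p0.png"),(400,300)); b=cv2.resize(W["img"][:,:,::-1],(400,300)); s=cv2.resize(S["img"][170:290,190:350,::-1],(400,300)); s0=cv2.resize(cv2.imread("pics/sc3.png")[170:290,190:350],(400,300))
cv2.imwrite("pics/c6.png",np.vstack([np.hstack([a,b]),np.hstack([s0,s])]))
```

```text
cmd 0.0460 z 0.0339 p -0.0075 | tip r 0.0501 h 0.0001 slope -0.0009 | push 10.5 lat 0.1 Fz 3.8
cmd 0.0450 z 0.0340 p -0.0080 | tip r 0.0492 h 0.0002 slope -0.0006 | push 10.8 lat 0.8 Fz 3.2
cmd 0.0440 z 0.0341 p -0.0084 | tip r 0.0483 h 0.0003 slope -0.0004 | push 11.1 lat 0.4 Fz 2.3
cmd 0.0430 z 0.0340 p -0.0086 | tip r 0.0476 h 0.0002 slope -0.0008 | push 11.8 lat -0.1 Fz 4.0
cmd 0.0420 z 0.0341 p -0.0091 | tip r 0.0459 h 0.0005 slope 0.0010 | push 10.2 lat 0.1 Fz 0.6
cmd 0.0410 z 0.0340 p -0.0084 | tip r 0.0448 h 0.0003 slope 0.0005 | push 10.3 lat -0.5 Fz 1.9
cmd 0.0400 z 0.0339 p -0.0081 | tip r 0.0439 h 0.0002 slope 0.0001 | push 10.6 lat 0.7 Fz 2.0
cmd 0.0390 z 0.0339 p -0.0080 | tip r 0.0430 h 0.0002 slope -0.0002 | push 10.4 lat 0.7 Fz 2.9
cmd 0.0380 z 0.0339 p -0.0082 | tip r 0.0419 h 0.0002 slope 0.0002 | push 10.9 lat -0.2 Fz 1.1
t 36.29 tcp [ 0.4959 -0.0584  0.0328] rot [-3.141 -0.    -0.067] F [-10.7   0.9   1.3] M [0.08 1.62 0.03] w 0.0255 ff 100.5
```

View pics/c6.png

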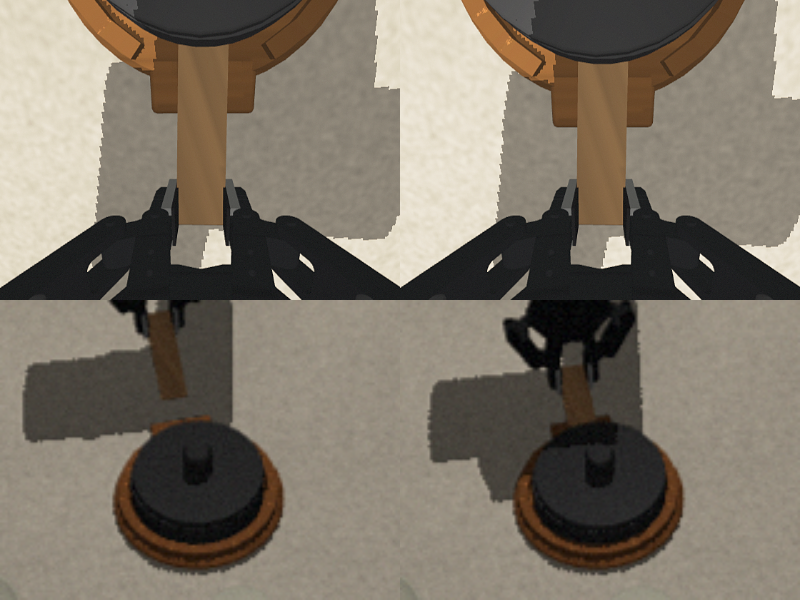

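The wedge has gone under the stone and the lid stays seated. Its front has risen in the wrist crop, at (600,60) now. The force dip between tip r 47.6 and 45.9 marks the edge of the flat underside at about 47.1, so 4 mm of lift needs tip r ≈ 39. I'll finish the push.

Run:
```python
from h import *
rc,zc,pc=np.load("cmd.npy")
push(rc-.0007,zc,pc,.0395,n=6,step=.0007)
arm.pause(.8); print(np.round(tip(arm.observe()),4)); st()
W=snap("wrist","p2"); S=snap("scene","scp2"); 
for t in ["stone_front","stone_rim","lid_knob","lid_seat","paperweight"]: print(t,[(cam,np.round(d["at"],3).tolist(),round(d["confidence"],2)) for cam in("scene","wrist") for d in models.mark_of(cam,t)[:1]])
# apparent scale of the front lid/stone edge: row of dark edge along the wedge's midline
for n in("p0","p1","p2"):
    I=np.load(f"pics/{n}.npz"); g=cv2.cvtColor(I["img"],cv2.COLOR_RGB2GRAY)[:,283:288].mean(1); print(n,"dark edge row",np.argmax(np.diff(g[:200])),)
```

```text
cmd 0.0373 z 0.0339 p -0.0082 | tip r 0.0412 h 0.0002 slope 0.0001 | push 10.1 lat 0.4 Fz 2.2
cmd 0.0366 z 0.0339 p -0.0081 | tip r 0.0406 h 0.0002 slope -0.0002 | push 11.8 lat -0.3 Fz 3.6
cmd 0.0359 z 0.0340 p -0.0082 | tip r 0.0397 h 0.0003 slope 0.0005 | push 10.1 lat 0.5 Fz 1.5
cmd 0.0352 z 0.0339 p -0.0080 | tip r 0.0393 h 0.0002 slope -0.0005 | push 10.9 lat -0.7 Fz 3.7
[ 0.0393  0.0002 -0.0005]
t 38.19 tcp [ 0.4984 -0.0586  0.0328] rot [-3.141  0.    -0.067] F [-11.3   0.2   2.3] M [ 0.08  1.75 -0.01] w 0.0260 ff 100.6
stone_front []
stone_rim [('scene', [0.72, 0.303, 0.004], 0.31)]
lid_knob [('scene', [0.646, -0.071, 0.066], 0.86)]
lid_seat [('scene', [0.792, -0.072, -0.003], 0.6)]
paperweight [('scene', [0.449, 0.419, -0.001], 0.87)]
p0 dark edge row 64
p1 dark edge row 88
p2 dark edge row 95
```

Run:
```python
from h import *
for n in("p0","p1","p2"):
    I=dict(np.load(f"pics/{n}.npz")); row={"p0":64,"p1":88,"p2":95}[n]
    print(n,[(z,round(1e3*(c-ray(I,[[285,row+.5]],z)[0])@u,1)) for z in (.022,.042,.05)])
I=dict(np.load("pics/p2.npz")); V=I["view"]; cc=-V[:3,:3].T@V[:3,3]; print("cam r",(c-cc[:2])@u,cc[2])
g=cv2.imread("pics/p2.png")[60:130,240:330]; cv2.imwrite("pics/p2c.png",cv2.resize(g,(771,600),interpolation=cv2.INTER_NEAREST))
```

```text
p0 [(0.022, np.float64(61.7)), (0.042, np.float64(63.5)), (0.05, np.float64(64.2))]
p1 [(0.022, np.float64(61.5)), (0.042, np.float64(62.0)), (0.05, np.float64(62.2))]
p2 [(0.022, np.float64(61.6)), (0.042, np.float64(61.8)), (0.05, np.float64(61.8))]
cam r 0.06265550112709253 0.16494089530220496
```

View pics/p2c.png

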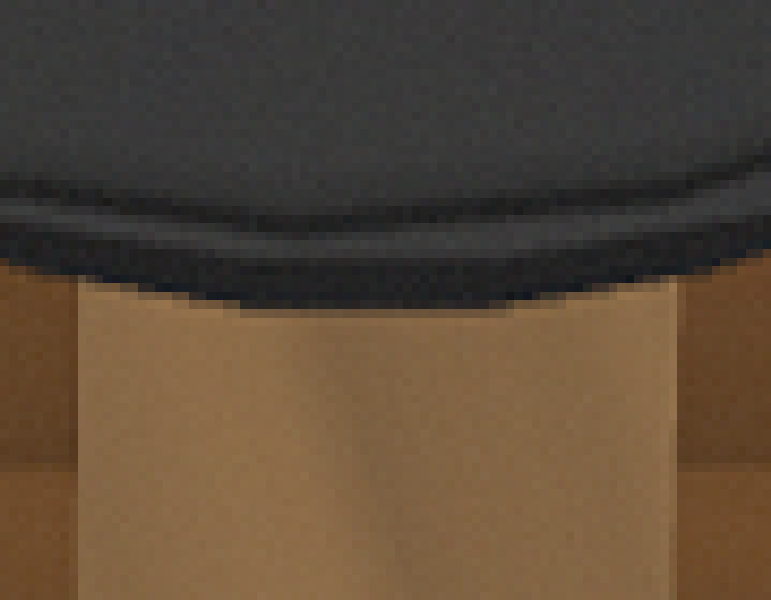

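The crop shows the lid seated on the stone with the stone edge over the wedge at row 310. That puts the stone edge at r ≈ 61.6, so the stone has moved back about 3.4 mm. The tip is about 7.5 to 7.8 mm inside the edge, which gives 3.8 to 4 mm of lift. I'm handing in.

```bash
python3 -c "
from cell import job_done; print(job_done())"
```

```text
the job is handed in; nothing more can be done
None
```

The job is handed in at about 38 s on the robot's clock: the lid is seated level on the inkstone and released, and the gripper still holds the wedge flat on the ledge under the stone, its front edge raised about 4 mm (inferred from wedge depth and the contact force, not measured directly).

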